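# Clamp the serving board with the square key

## Task

Take the square key from its wooden block, set it straight down into the socket on top of the clamp's screw until it is fully home before you turn anything, then turn it clockwise until the clamp's foot grips the serving board firmly, without crushing the wood. Leave the key standing in the screw and leave everything else where it is.

Things in the scene. Friction and masses are not known exactly. Their poses are not given: they have to be found in the camera images.
- clamp: fixed brass bar-top clamp: round flange 62 mm wide bolted to the worktop, column 21 mm thick and 67 mm high, and at its top an arm along its own -y that carries the screw upright, 75 mm from the column's axis. Origin: centre of the flange's underside
- spindle: steel spindle of the clamp's screw, with a 30 mm round foot that does not turn; it goes down 6 mm (quick thread) for each rad the screw head is turned clockwise from above. Free, the screw turns with 0.05 to 0.12 N m; clamping adds 0.006 N m for each N of grip on the board. Let go, it holds up to about 20 N and loses a few N. Origin: centre of the foot's underside
- foot (a point): centre of the underside of the clamp's foot, at the start 1.5 to 5 mm above the board. The board counts as gripped above 10 N (7 N must remain once the key is let go) and crushed above 50 N; they are hard and yield only about 0.5 mm at 40 N
- socket_floor (a point): middle of the floor of the square socket in the screw's head, turning with it. z is up along the screw's axis, x and y are parallel to the socket's sides. The head is a square steel block 30 mm wide and 20 mm high; the socket is 16 mm square and 15 mm deep below the head's top face, with a plain sharp mouth. The key has about 0.1 rad of free play in it to either side
- key: loose steel key, 90 mm long, 0.12 kg, standing upright in its block: square end 14.4 mm wide and 22 mm long, its lowest 3 mm tapered to 11.5 mm, then a round shank, and on top a flat bow 52 mm wide (x) by 12 mm thick (y) by 30 mm high. z runs from the square end up to the bow; the sides of the square end are parallel to the bow's (x and y). Origin: centre of the square end's face
- key_tip (a point): centre of the face of the key's square end (the key's lowest point)
- key_bow (a point): centre of the key's bow, 75 mm above its tip, where to grip it across its 12 mm thickness
- key_stand: fixed wooden block 54 x 54 x 30 mm with a square hole 17.4 mm wide and 20 mm deep that holds the key. Origin: centre of its underside
- board: round wooden serving board with a handle, 16 mm thick, 0.68 kg, lying on the worktop with its rim under the clamp's foot. Origin: underside
- jigger: small steel jigger 37 mm wide and 68 mm high, standing on the board; bystander
- strainer: flat steel spring strainer 112 x 175 mm; bystander
- corkscrew: folded waiter's corkscrew 112 mm long; bystander
- opener: bottle opener with a wooden handle, 137 mm long; bystander
- bitters: small bitters bottle 39 mm wide and 100 mm high; bystander
- coaster: square wooden coaster 90 mm wide; bystander
Not all that is in view belongs to the job. What is shaped like the key but orange is not meant. Of the things that look like the clamp, take the one that is nearest to the robot's base at the start.

How it is judged:
By the outcome, as a careful person would: the job done as asked, in the order asked, and still so for the second after the job is handed in, with the robot touching nothing.
It also fails if it takes over 64 s, if anything falls off the work surface, if the arm or the gripper's body presses on something with over 40 N, if the wrist force passes 120 N, or if a joint passes its speed limit or range.

## Robot

A 6-joint arm with a two-finger parallel gripper is mounted at the origin on a cart in front of the work surface, level with it; the furniture and walls round the work are solid. World frame = base frame: x ahead of the robot, y to its left, z up, the work surface at z = 0. Lengths are in m, angles in rad, forces in N, time in s.
With the tool pointing down it reaches from about 0.325 to 0.775 m from the base axis. Payload 5.5 kg.
Tool frame: the origin (TCP) lies midway between the tips of the shut fingers; the grasp point (between the pads) lies 19 mm behind it; z points along the fingers, y is the line along which they close (so a half turn about z gives the same grasp; the last joint's range is limited). The gripper opens to 88 mm and grips with 3 to 60 N. Pads are 20 mm wide; open, the fingers measure 115 mm over their backs; the gripper's body (75 mm by 178 mm) begins 61 mm behind the grasp point.
Start: joints at [-1.172, 0.091, 1.231, -0, 1.82, -0.057], TCP at [0.264, -0.539, 0.223] pointing down, gripper open.
Joint ranges: [-2.87, 2.87], [-0.86, 2.18], [0.17, 2.46], [-1.51, 4.65], [0.06, 2.69], [-2.65, 2.65]. Speed limits (rad/s): [2.57, 2.57, 3.01, 3.14, 3.14, 3.14].

## Interface

Orientations are given as a unit quaternion [w, x, y, z].
In Python, from bench import ctrl, eyes, ticket gives the robot as it stands.
- The arm moves only by the tool apply_moves, never from a script. Its argument "deltas" is one flat list of numbers, 5 for each row, row after row: the shift along the tool's x, y, z in units of 25 mm (1.0 is 25 mm), then the turn about the tool's z in units of 5 degrees (1.0 is 5 degrees), then the opening, from -1 (shut) to 1 (fully open). A call has 1 to 12 rows; each row is the pose to reach, as a shift and turn from the pose commanded when the call began, along the tool's axes at that moment; what a row does not reach only later rows make up. A row lasts 1/10 s, in which the tool goes at most 50 mm and 8.59 degrees, less where a joint would pass 70% of its speed; a pose out of reach is approached as far as the arm can. A call with a gripper value outside its range is refused whole. The fingers move at their own pace and stop on an object; "grip_force" is the grip in N (left out, the last holds). Time passes only in rows, so rows that repeat a pose let the fingers close. It gives the time, the measured TCP pose, the force, the opening and the grip force at its end, in the units of the state.
- ctrl.observe(): the state, without advancing time (a new reading comes with each control period).
- eyes.camera(name): name is "side" or "top"; returns the picture (480x640x3 uint8, blue, green, red); there is no depth.
- eyes.camera_params(name): a dict with "vfov" (degrees; the focal length in pixels is half the picture's height over the tangent of half this angle, whatever the lens; pixels are square), "cx", "cy" (the principal point, pixels), "k1" (the pictures are not rectified: a ray, as slopes to the right and down, at radius r is drawn at 1 + k1 r^2 times it, then the intrinsics apply), "rvec" (rotation vector, rad) and "tvec" (3), from world to camera coordinates, as OpenCV has them. Camera axes: x right, y down, z forward; pixel columns grow to the right and rows downward; lengths in m; the calibration is good to about 2 mm. A picture is of the moment at which its call begins. camera_params takes no time and is no camera call.
- ticket.hand_in(): hands the job in; it is judged then, once.
The state is a dict: "t": time; "joint_pos": joint angles; "qvel": joint speeds; "joint_torque": joint torques, N m; "eef_pos": TCP position; "tool_rot": TCP orientation; "ft_force": force on the tool from outside, world axes, zero at the start; "moment": the same for the moment, N m; "finger_gap": finger opening in m; "grasp_force": force on a finger pad.
Only numpy, scipy, OpenCV 4.12 (cv2) and the standard library are available. Lean on these libraries where they do the work, as an engineer would, in place of code of your own. Each camera call takes 0.05 s, during which the arm holds its last target. There are 200 camera calls.

## Working session

There is one attempt and no reset: what is moved stays moved. The work goes in short steps, Python scripts to look and compute and a tool call to move; the robot and the scene stay as the last step left them, time stands still between calls to the robot, and variables do not carry over. Pictures are saved under pics/ and viewed, at most 10 in all, crops included, and the job is handed in when it is done.

Besides the shell and the picture viewer there is one more tool, called after "Call:" as name(argument=value, ...), one argument or row to a line, values as JSON. apply_moves: Moves the arm, as the interface text tells. Its arguments: {"type":"object","properties":{"deltas":{"type":"array"},"grip_force":{"type":"number"}},"required":["deltas"]}

```bash
mkdir -p pics; python3 - <<'E'
from bench import ctrl, eyes
import cv2
for n in("side","top"):
    cv2.imwrite(f"pics/{n}0.png",eyes.camera(n)); print(n,eyes.camera_params(n))
print(ctrl.observe())
E
```

```text
side {'vfov': 45.42111850027171, 'cx': 319.5979147236223, 'cy': 232.83399909872315, 'k1': 0.024913644370960046, 'rvec': array([ 2.33378514, -0.04752599, -0.00789581]), 'tvec': array([-0.49406776,  0.11424901,  1.70922471])}
top {'vfov': 52.12049535238416, 'cx': 313.8964285529456, 'cy': 240.69444425373368, 'k1': 0.046399010815894814, 'rvec': array([ 2.15664443, -2.11556188,  0.13522485]), 'tvec': array([0.08507294, 0.49575217, 1.56115165])}
{'t': 0.1, 'joint_pos': array([-1.17170468e+00,  9.17824314e-02,  1.23174257e+00,  4.73032630e-06,
        1.81982861e+00, -5.67239006e-02]), 'qvel': array([-0.00184512,  0.00036539, -0.00236796,  0.00043844,  0.00188294,
        0.00013881]), 'joint_torque': array([ 3.83679304e-03, -4.47856557e+01, -4.07570457e+01,  7.02534802e-02,
        2.84210080e-02, -1.09639680e-04]), 'eef_pos': array([ 0.26399848, -0.53849802,  0.22163358]), 'tool_rot': array([-8.68001776e-04,  9.74140735e-01,  2.25940376e-01, -1.47729806e-04]), 'ft_force': array([-0.66918398, -0.40526001,  0.39815364]), 'moment': array([0.02035079, 0.02808423, 0.00264557]), 'grasp_force': 0.0, 'finger_gap': 0.08784182726223345}
```

View pics/side0.png

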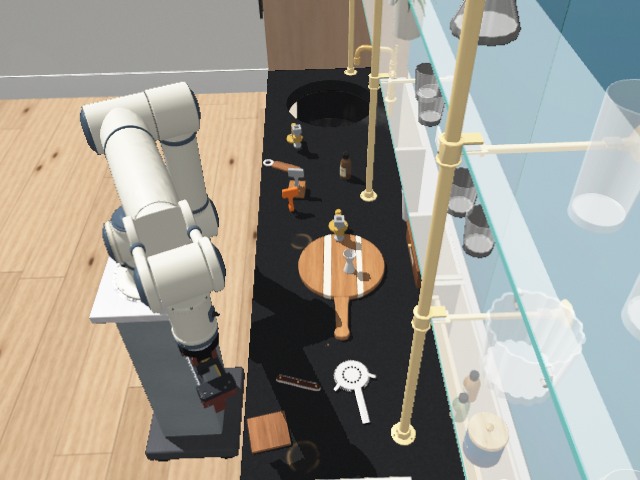

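View pics/top0.png

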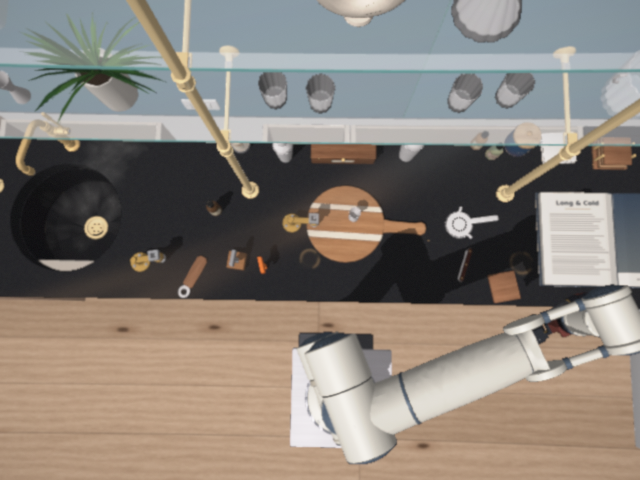

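Side view: the key (grey bow) stands in its wooden block at (296,175)–(296,187), and the orange lookalike is at (291,195). The clamp at the board is at (339,225), and a second clamp is at (296,135). In the top view, the key and block are at (236,260), the orange key at (262,265), the board clamp at flange (291,222) and head (313,218), and the other clamp at (140,262). I choose the grey key and the board clamp, which is nearest the base. Next is a close crop to check that.

```bash
cat > h.py <<'E'
import numpy as np, cv2
from bench import eyes
P={n:eyes.camera_params(n) for n in("side","top")}
def cam(n):
    p=P[n]; f=240/np.tan(np.radians(p['vfov'])/2)
    R=cv2.Rodrigues(p['rvec'])[0]
    return np.array([[f,0,p['cx']],[0,f,p['cy']],[0,0,1]]),np.array([p['k1'],0,0,0,0.]),R,p['tvec'].reshape(3),p['rvec']
def proj(n,X):
    K,d,R,t,rv=cam(n); return cv2.projectPoints(np.atleast_2d(np.array(X,float)),rv,t,K,d)[0][:,0]
def onz(n,uv,z):
    K,d,R,t,rv=cam(n)
    u=cv2.undistortPoints(np.array(uv,float).reshape(-1,1,2),K,d)[:,0]
    r=np.c_[u,np.ones(len(u))]@R; c=-R.T@t
    return c+r*((z-c[2])/r[:,2:])
def crop(img,u,v,w,h,s): return cv2.resize(img[v:v+h,u:u+w],None,fx=s,fy=s,interpolation=cv2.INTER_CUBIC)
E
python3 - <<'E'
from h import *
s=cv2.imread('pics/side0.png');t=cv2.imread('pics/top0.png')
a=np.hstack([crop(t,220,235,50,50,8),crop(t,280,200,50,50,8)])
b=np.hstack([crop(s,275,160,50,37,8)[:200*2],crop(s,315,205,50,37,8)])
cv2.imwrite('pics/c1.png',cv2.resize(a,(800,400)));cv2.imwrite('pics/c2.png',b)
for n in P:
    K,d,R,tt,rv=cam(n);print(n,-R.T@tt)
print(onz('top',[(236,260),(291,222),(313,218)],0.08).round(3),onz('side',[(296,173),(339,218)],.08).round(3))
E
```

```text
side [ 0.48256123 -1.17161826  1.25421298]
top [0.26133155 0.06059396 1.6180965 ]
[[0.422 0.338 0.08 ]
 [0.547 0.168 0.08 ]
 [0.561 0.098 0.08 ]] [[0.429 0.347 0.08 ]
 [0.559 0.117 0.08 ]]
```

View pics/c1.png

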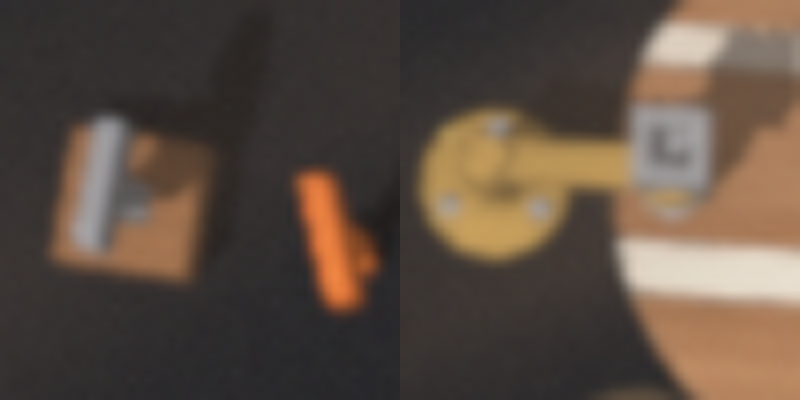

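View pics/c2.png

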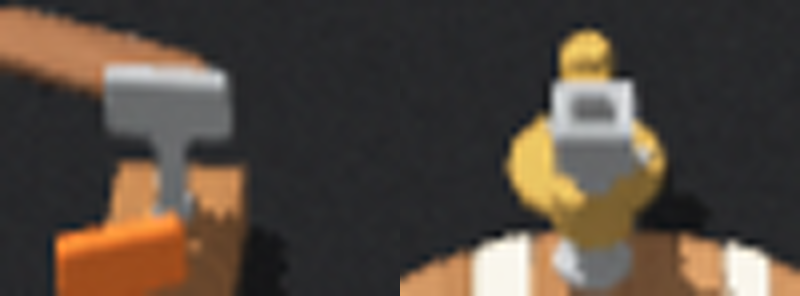

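The crops confirm it: the grey key stands in its block (bow top spans about (232,250) to (230,265)), the orange one is separate, and the steel head with its square socket is at top (314,218) and side (339,218). Next I measure both with segmentation and triangulation.

```bash
cat >> h.py <<'E'
def tri(us,ut):
    from scipy.optimize import least_squares
    f=lambda X: np.r_[proj('side',X)[0]-us,proj('top',X)[0]-ut]
    r=least_squares(f,[.5,.2,.08]);return r.x,r.fun
def box(c,yaw,sx,sy,z0,z1):
    R=np.array([[np.cos(yaw),-np.sin(yaw)],[np.sin(yaw),np.cos(yaw)]])
    q=np.array([[-1,-1],[1,-1],[1,1],[-1,1]])*[sx/2,sy/2]@R.T+c
    return np.r_[np.c_[q,[z0]*4],np.c_[q,[z1]*4]]
def sil(n,pts,win,s=8):
    u,v,w,h=win; m=np.zeros((h*s,w*s),np.uint8)
    p=(proj(n,pts)-[u,v]+.5)*s-.5
    cv2.fillConvexPoly(m,cv2.convexHull((p*16).astype(np.int32)),255,shift=4)
    return cv2.resize(m,(w,h),interpolation=cv2.INTER_AREA)/255.
E
python3 - <<'E'
from h import *
from scipy.optimize import minimize
I={n:cv2.imread(f'pics/{n}0.png') for n in P}
np.set_printoptions(linewidth=250)
def grey(n,win):
    u,v,w,h=win;c=I[n][v:v+h,u:u+w].astype(int)
    return c.max(2),c.max(2)-c.min(2)
for n,w in (('top',(226,247,16,22)),('side',(285,165,24,14)),('top',(306,211,16,15)),('side',(331,212,18,14))):
    a,b=grey(n,w);print(n,w);print(a);print((b<25).astype(int)) if n=='top' else None
E
```

```text
top (226, 247, 16, 22)
[[ 52  51  51  50  52  51  52  50  48  47  48  46  47  47  46  48]
 [ 52  51  53  52  52  54  55  54  49  46  46  44  46  44  46  46]
 [ 52  54  54  56  58  67  83  86  79  62  50  46  44  43  45  45]
 [ 54  52  62  77  89 102 126 135 123  92  63  52  47  45  47  45]
 [ 53  55  75 111 130 138 150 154 139 105  83  79  76  65  56  53]
 [ 53  57  86 129 149 153 157 157 136 108 105 119 122 100  79  71]
 [ 55  62  95 137 154 158 159 154 129 107 119 138 136 113  91  85]
 [ 54  71 110 143 155 158 159 150 123 105 124 138 126 106  94  90]
 [ 56  75 120 147 153 157 159 147 117 103 123 125 109  97  94  91]
 [ 56  80 130 153 155 158 158 141 113  96 105 104  98  95  94  94]
 [ 60  86 136 156 159 159 157 137 108  91  93  94  91  91  93  94]
 [ 60  90 138 157 159 160 155 131 102  92  92  92  93  94  93  96]
 [ 63  98 139 153 157 159 152 124  96  90  91  92  99 107 110 117]
 [ 71 112 144 156 159 159 149 119  96  96  99 104 116 136 143 149]
 [ 78 122 151 158 160 159 143 114 100 108 119 125 134 149 157 160]
 [ 82 129 154 160 162 158 139 111 106 120 129 131 141 152 159 160]
 [ 85
[... 4509 characters left out ...]
212  76  43  43  42  42]
 [ 44  43  44 199 208 170 133 130 131 132 178 208 212  95  44  42  43  42]
 [ 42  43  44 191 206 149 110 108 105 105 134 205 211 104  47  41  42  43]
 [ 42 112 114 189 205 157 111 106 105 106 119 204 212 105  47  43  44  42]
 [113 210 198 193 206 178 165 163 164 165 167 206 210 196  94  44  43  43]
 [215 233 214 193 192 184 184 183 185 185 185 194 197 221 200 119  49  44]
 [235 236 231 160 138 136 137 136 137 139 140 140 141 203 225 213  76  44]
 [236 235 236 145 106 105 105 105 105 105 107 108 105 185 213 222 128  50]
 [235 236 239 152 106 105 104 105 105 106 104 107 107 135 187 170 164  62]
 [234 234 235 157 109 106 106 104 104 105 106 105 107 109 140 199 193  64]]
```

```bash
python3 - <<'E'
from h import *
e=onz('side',[(287.6,169.8),(303.3,170.5)],.100);d=e[1]-e[0];L=np.linalg.norm(d)
yaw=np.arctan2(d[1],d[0]);c=e.mean(0)[:2]+.006*np.array([-np.sin(yaw),np.cos(yaw)])
print('key side',e.round(4),L,yaw,c)
# bow lower edge check
e2=onz('side',[(287.9,176.2),(303.4,177.0)],.070);print(e2.round(4),np.linalg.norm(e2[1]-e2[0]))
b=box(c,yaw,.052,.012,.07,.10);print('top proj',proj('top',b).round(1).tolist())
# head: triangulate top face centre
us=np.array([(333.8+343.4)/2,(214.7+221.7)/2]);
for ut in ([314.0,218.0],[313.7,217.6]): print(tri(us,np.array(ut)))
for z in (.085,.09,.095,.1):print(z,onz('side',[(333.7,221.6),(343.5,221.6),us],z).round(4).tolist(),onz('top',[314,218],z).round(4))
I=cv2.imread('pics/top0.png').astype(int)
c=I[247:270,226:242];print((c.max(2)-c.min(2)))
c=I[209:226,304:322];print((c.max(2)-c.min(2)))
E
```

```text
key side [[0.4019 0.3399 0.1   ]
 [0.4535 0.3332 0.1   ]] 0.05209071571834188 -0.13037788844492726 [0.42849753 0.34249671]
[[0.4011 0.3443 0.07  ]
 [0.4527 0.337  0.07  ]] 0.052141339880667936
top proj [[235.7, 266.6], [238.6, 250.5], [234.9, 249.9], [232.0, 266.0], [234.0, 265.6], [236.9, 249.2], [233.2, 248.7], [230.2, 265.1]]
(array([0.55660455, 0.09435335, 0.10018312]), array([ 0.10246425, -0.02718811,  0.01136212,  0.11108879]))
(array([0.55727527, 0.09525171, 0.0995555 ]), array([ 0.30923764, -0.08212349,  0.03424586,  0.33523402]))
0.085 [[0.5417, 0.0965, 0.085], [0.5711, 0.0949, 0.085], [0.5573, 0.1109, 0.085]] [[0.5599 0.0947 0.085 ]]
0.09 [[0.5415, 0.0911, 0.09], [0.5707, 0.0895, 0.09], [0.5569, 0.1054, 0.09]] [[0.5589 0.0946 0.09  ]]
0.095 [[0.5412, 0.0857, 0.095], [0.5704, 0.0841, 0.095], [0.5566, 0.0999, 0.095]] [[0.558  0.0945 0.095 ]]
0.1 [[0.5409, 0.0803, 0.1], [0.57, 0.0787, 0.1], [0.5563, 0.0945, 0.1]] [[0.557  0.0944 0.1   ]]
[[ 5  3  4  5  5  4  4  5  5  7  6  6  8  6  6  6]
 [ 5  4  5  4  4  5  4  5  6  7  7  7  7  6  6  8]
 [ 4  5  6  8  7  5  3  2  2  3  7  8  
[... 1608 characters left out ...]
  4   5  15  33  43  44]
 [ 50  48  50  49  36  15   5   5   5   5   4   4   4   5  15  33  43  45]
 [ 84  83  83  78  54  22   6   6   6   4   4   5   3   5  15  32  42  45]
 [ 96  95  96  88  60  26   7   5   6   5   5   4   4   5  15  33  43  46]
 [ 98  99  98  91  63  26   7   4   4   4   5   5   4   5  15  33  45  51]
 [ 99 100  99  92  65  27   7   3   4   4   3   4   3   5  16  36  52  64]
 [ 92  93  94  90  66  32  12   8   7   7   6   5   4   5  18  43  63  73]
 [ 61  63  70  75  65  46  31  28  31  32  31  23  14  12  26  54  71  77]
 [ 28  32  47  65  71  66  57  58  67  71  68  56  39  31  42  64  75  77]
 [ 14  21  40  62  73  72  62  58  60  62  59  51  43  47  61  72  77  79]]
```

```bash
python3 - <<'E'
from h import *
X,r=tri(np.array([295.45,170.15]),np.array([233.2,257.3]));print('front top edge mid',X.round(4),r.round(2))
X2,r=tri(np.array([338.7,218.2]),np.array([313.2,217.3]));print('head',X2.round(4),r.round(2))
for y in(.3425,.347):print(proj('top',[[.4285,y,z] for z in(.01,.03,.06,.1)]).round(1).tolist(),proj('side',[[.4285,y,z] for z in(.01,.03,.06,.1)]).round(1).tolist())
I={n:cv2.imread(f'pics/{n}0.png') for n in P}
a=np.hstack([crop(I['top'],224,242,28,30,14),crop(I['side'],280,162,28,30,14)]);cv2.imwrite('pics/c3.png',a)
E
```

```text
front top edge mid [0.4281 0.3448 0.0939] [ 0.19 -0.04  0.02  0.18]
head [0.558  0.0968 0.0982] [ 0.43 -0.12  0.05  0.47]
[[238.5, 260.2], [237.5, 259.6], [235.9, 258.5], [233.6, 257.1]] [[297.0, 190.2], [296.7, 185.6], [296.3, 178.6], [295.7, 169.0]]
[[237.2, 260.2], [236.1, 259.5], [234.5, 258.5], [232.2, 257.1]] [[297.0, 189.3], [296.7, 184.7], [296.3, 177.8], [295.7, 168.2]]
```

View pics/c3.png

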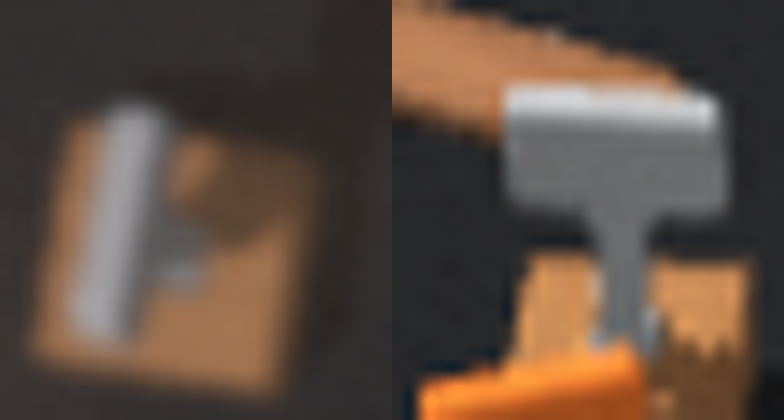

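Crop: key upright, bow centre at about (231.8,257.3) and base at (236.7,261), with the orange key clear to its right. Combining both views puts the key at about (0.428, 0.347) with yaw −0.13, and the head top at about (0.5575, 0.0955, 0.099).

```bash
cat >> h.py <<'E'
from scipy.spatial.transform import Rotation as Ro
def units(tgt,ang,cur=None,q=None):
    from bench import ctrl
    s=ctrl.observe(); q=s['tool_rot']; R=Ro.from_quat([q[1],q[2],q[3],q[0]]).as_matrix()
    d=R.T@(np.array(tgt)-s['eef_pos'])/.025
    a=np.arctan2(R[1,0],R[0,0]); t=-np.degrees(ang-a)/5
    print('t',s['t'],'pos',s['eef_pos'].round(4),'ang',round(a,4),'j',s['joint_pos'].round(2),'F',s['ft_force'].round(1),'units',d.round(2),'turn',round(t,2),'or',round(t+72,2),round(t-72,2))
E
python3 -c "
from h import *
units([.428,.347,.15],3.01)"
```

```text
t 0.1 pos [ 0.264  -0.5385  0.2216] ang 0.4558 j [-1.17  0.09  1.23  0.    1.82 -0.06] F [-0.7 -0.4  0.4] units [ 21.48 -28.91   2.92] turn -29.27 or 42.73 -101.27
```

Call:
apply_moves(
  deltas=[21.5,-28.9,0.5,-29.3,1,21.5,-28.9,0.5,-29.3,1,21.5,-28.9,0.5,-29.3,1,21.5,-28.9,0.5,-29.3,1,21.5,-28.9,0.5,-29.3,1,21.5,-28.9,0.5,-29.3,1,21.5,-28.9,0.5,-29.3,1,21.5,-28.9,0.5,-29.3,1,21.5,-28.9,0.5,-29.3,1,21.5,-28.9,0.5,-29.3,1,21.5,-28.9,0.5,-29.3,1,21.5,-28.9,0.5,-29.3,1],
)

```text
t: 1.3
eef_pos: [0.3735, 0.0531, 0.2142]
tool_rot: [0.0, 0.426, 0.905, 0.0]
ft_force: [1.7, -0.8, 0.4]
finger_gap: 0.0879
grasp_force: 0.0
```

```bash
python3 -c "
from h import *
units([.428,.347,.15],3.01)"
```

```text
t 1.3 pos [0.3735 0.0531 0.2142] ang 2.2619 j [ 0.05 -0.52  1.77 -0.    1.89 -0.64] F [ 1.7 -0.8  0.4] units [7.67 9.17 2.57] turn -8.57 or 63.43 -80.57
```

Call:
apply_moves(
  deltas=[7.7,9.2,2.6,-8.6,1,7.7,9.2,2.6,-8.6,1,7.7,9.2,2.6,-8.6,1,7.7,9.2,2.6,-8.6,1,7.7,9.2,2.6,-8.6,1,7.7,9.2,2.6,-8.6,1,7.7,9.2,2.6,-8.6,1,7.7,9.2,2.6,-8.6,1,7.7,9.2,2.6,-8.6,1],
)

```text
t: 2.2
eef_pos: [0.4301, 0.3449, 0.1496]
tool_rot: [0.0, 0.068, 0.998, -0.0]
ft_force: [-0.7, 1.2, 1.5]
finger_gap: 0.088
grasp_force: 0.0
```

```bash
python3 - <<'E'
from h import *
units([.428,.347,.066],3.01)
a=eyes.camera('side');b=eyes.camera('top');cv2.imwrite('pics/side1.png',a);cv2.imwrite('pics/top1.png',b)
cv2.imwrite('pics/c4.png',np.hstack([crop(b,195,220,80,80,5),crop(a,255,130,80,80,5)]))
E
```

```text
t 2.2 pos [0.4301 0.3449 0.1496] ang 3.0059 j [ 0.61 -0.04  1.5  -0.    1.69 -0.82] F [-0.7  1.2  1.5] units [0.1  0.08 3.34] turn -0.05 or 71.95 -72.05
```

View pics/c4.png

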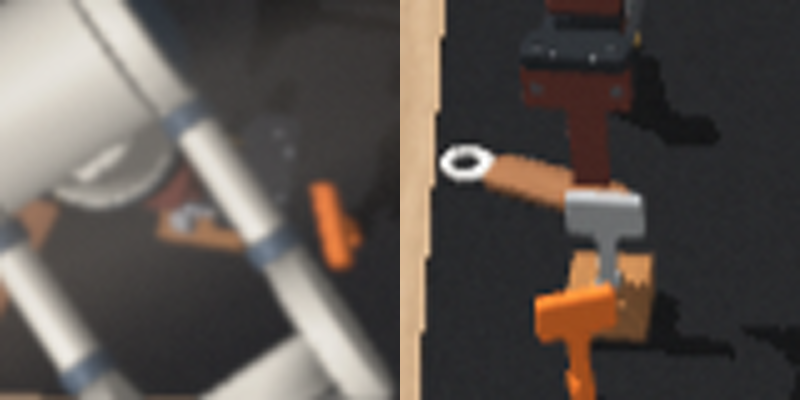

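```bash
python3 - <<'E'
from h import *
# -y finger outer back face, tool axis centre, z .15-.19; along closing dir
th=3.0059; yv=np.array([np.sin(th),-np.cos(th)])
c=np.array([.4301,.3449])
for k in(-.0575,-.044,.0575): print(k,proj('side',[[*(c+yv*k),z] for z in(.15,.17,.19)]).round(1).tolist())
I=cv2.imread('pics/side1.png').astype(int)
for r in (158,160,162,164):print(r,I[r,284:302].max(1),(I[r,284:302].max(1)-I[r,284:302].min(1)))
E
```

```text
-0.0575 [[293.0, 167.0], [292.6, 161.9], [292.3, 156.7]]
-0.044 [[293.6, 164.4], [293.2, 159.3], [292.9, 154.2]]
0.0575 [[297.7, 145.9], [297.4, 140.9], [297.1, 135.8]]
158 [43 46 44 44 43 70 69 69 68 68 70 70 53 44 44 43 43 44] [ 3  4  4  4  3 36 36 37 36 35 37 36 17  2  3  3  3  3]
160 [44 45 44 42 43 59 67 68 69 68 69 69 57 42 44 43 45 44] [ 4  2  3  2  2 26 35 35 35 36 36 37 23  0  3  4  4  3]
162 [68 43 42 42 42 59 69 68 68 69 67 68 62 42 43 43 45 42] [17  1  3  3  3 24 35 36 36 37 36 36 28  3  3  4  4  3]
164 [185 181 170 168 159 113  72  70  70  70  68  70  68  44  42  43  43  44] [99 98 91 88 82 59 39 36 37 37 36 36 36  3  3  4  3  3]
```

Side view: the front finger is centred at column 292.5 (predicted 292.7) and the bow at 295.5, as expected, so the tool is over the key. I descend now.

Call:
apply_moves(
  deltas=[0.1,0.1,1,0,1,0.1,0.1,2,0,1,0.1,0.1,2.8,0,1,0.1,0.1,3.35,0,1,0.1,0.1,3.35,0,1,0.1,0.1,3.35,0,1],
  grip_force=8,
)

```text
t: 2.9
eef_pos: [0.4284, 0.3482, 0.0667]
tool_rot: [0.001, 0.068, 0.998, 0.0]
ft_force: [-0.0, -0.1, 0.5]
finger_gap: 0.0878
grasp_force: 0.0
```

Call:
apply_moves(
  deltas=[0,0,0,0,-1,0,0,0,0,-1,0,0,0,0,-1,0,0,0,0,-1,0,0,0,0,-1,0,0,0,0,-1,0,0,0,0,-1,0,0,0,0,-1],
  grip_force=8,
)

```text
t: 3.7
eef_pos: [0.4279, 0.3485, 0.0655]
tool_rot: [-0.0, 0.068, 0.998, -0.0]
ft_force: [0.0, -0.4, 0.2]
finger_gap: 0.0274
grasp_force: 0.0
```

Call:
apply_moves(
  deltas=[0,0,0,0,-1,0,0,0,0,-1,0,0,0,0,-1,0,0,0,0,-1,0,0,0,0,-1,0,0,0,0,-1],
  grip_force=8,
)

```text
t: 4.3
eef_pos: [0.428, 0.3485, 0.0655]
tool_rot: [-0.0, 0.068, 0.998, 0.0]
ft_force: [-0.2, -0.0, 1.2]
finger_gap: 0.0182
grasp_force: 8.0
```

Call:
apply_moves(
  deltas=[0,0,0,0,-1,0,0,0,0,-1,0,0,0,0,-1,0,0,0,0,-1],
  grip_force=15,
)

```text
t: 4.7
eef_pos: [0.428, 0.3485, 0.0655]
tool_rot: [-0.0, 0.068, 0.998, -0.0]
ft_force: [0.3, 0.1, -0.4]
finger_gap: 0.0181
grasp_force: 15.0
```

```bash
python3 - <<'E'
from h import *
units([.428,.347,.066],3.01)
a=eyes.camera('side');cv2.imwrite('pics/side2.png',a)
cv2.imwrite('pics/c5.png',crop(a,270,140,56,56,10))
from bench import ctrl
s=ctrl.observe();print(s['finger_gap'],s['grasp_force'],s['moment'])
E
```

```text
t 4.7 pos [0.428  0.3485 0.0655] ang 3.0063 j [ 0.62 -0.01  1.61  0.    1.54 -0.81] F [ 0.3  0.1 -0.4] units [-0.01 -0.06 -0.02] turn -0.04 or 71.96 -72.04
0.018172599833110266 15.000017434358597 [ 0.12077146 -0.11649908  0.06929563]
```

View pics/c5.png

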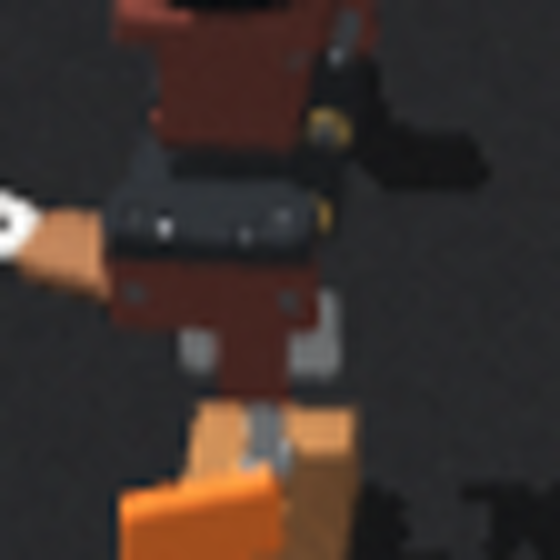

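The bow is between the fingers, with both bow ends visible at (289,175) and (301,173). The gap reads 18 mm rather than 12, so I'll firm the grip, lift a little and recheck.

Call:
apply_moves(
  deltas=[0,0,0,0,-1,0,0,0,0,-1,0,0,-0.3,0,-1,0,0,-0.6,0,-1,0,0,-1,0,-1,0,0,-1.4,0,-1,0,0,-1.8,0,-1,0,0,-2.2,0,-1,0,0,-2.2,0,-1,0,0,-2.2,0,-1],
  grip_force=35,
)

```text
t: 5.75
eef_pos: [0.4281, 0.3486, 0.1208]
tool_rot: [0.0, 0.068, 0.998, 0.0]
ft_force: [0.2, -0.2, -1.8]
finger_gap: 0.0168
grasp_force: 35.0
```

```bash
python3 - <<'E'
from h import *
units([.428,.347,.066],3.01)
a=eyes.camera('side');b=eyes.camera('top');cv2.imwrite('pics/side3.png',a);cv2.imwrite('pics/top3.png',b)
cv2.imwrite('pics/c6.png',crop(a,268,115,60,80,7))
from bench import ctrl
s=ctrl.observe();print(s['finger_gap'],s['grasp_force'],s['moment'])
E
```

```text
t 5.75 pos [0.4281 0.3486 0.1208] ang 3.0063 j [ 0.62 -0.03  1.54 -0.    1.64 -0.81] F [ 0.2 -0.2 -1.8] units [-0.   -0.06  2.19] turn -0.04 or 71.96 -72.04
0.017071334672402003 34.99961078166962 [ 0.01263928 -0.09002695 -0.00472645]
```

View pics/c6.png

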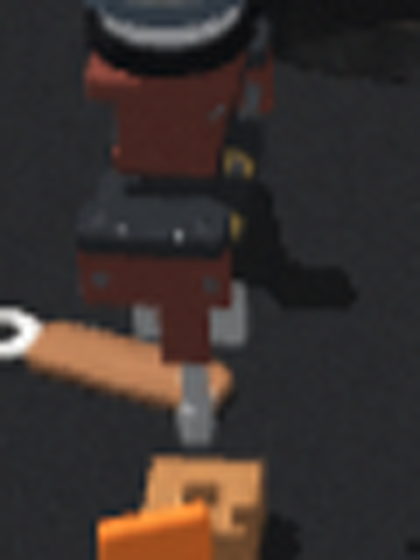

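Key lifted clear. Its square end shows at (295.9,178) below the fingers, and the hole in the block is empty. I now check the key's pose in the hand numerically.

```bash
python3 - <<'E'
from h import *
np.set_printoptions(linewidth=250)
I=cv2.imread('pics/side3.png').astype(int)
print(I[156:182,284:308].max(2))
c=np.array([.4281,.3486]);th=3.0063-np.pi
for n,sx,sy,z0,z1 in(('bow',.052,.012,.1248,.1548),('sq',.0144,.0144,.0678,.0868),('tip',.0115,.0115,.0648,.0678)):
    print(n,proj('side',box(c,th,sx,sy,z0,z1)).round(1).tolist())
E
```

```text
[[ 69  67  68  68  68  68  69  70  68  68  68  68  67  63  58  67  72  96  97  48  40  39  26  25]
 [ 67  68  68  68  69  70  67  68  68  67  68  70  68  68  65  68  70  96 104  52  43  44  41  25]
 [ 57  60  59  82  82  74  76  70  68  68  68  68  69  67  74  69  70 102 105  58  42  44  45  39]
 [ 44  47  45 103 102  99  92  69  68  68  68  68  68  72  97  97  99 108 110  63  43  44  44  45]
 [ 44  45  44 101 108 109  90  70  69  69  69  68  69  69 106 110 110 111 109  63  43  42  42  43]
 [ 43  45  44  94 108 108  94  71  68  67  68  69  68  67 105 111 110 111 109  62  45  42  42  43]
 [ 70  43  42  83 106 107 101  73  70  69  69  69  69  67 107 111 111 111 108  63  43  44  44  45]
 [157 153 125 121  96  76  75  68  68  69  67  68  69  66  94  97 109 111  99  53  43  42  44  45]
 [185 181 169 166 161 154 130  75  68  68  70  70  68  65  61  60  68  70  62  45  44  45  45  45]
 [191 190 186 183 181 180 173  84  68  69  69  68  67  67  48  44  43  43  43  43  42  43  45  43]
 [195 196 196 192 188 186 185 100  90  89  76  70  69  68  90  66  43  45  45  44  41  44  43  44]
 [193 196 1
[... 1172 characters left out ...]
 40]
 [ 42  42  43  44  43  44  42  43  44  43  47  51  48  49  43  45  43  43  44  45  42  43  45  43]
 [ 42  41  44  41  43  69 138 144 140 139 110 110 107 109 108 106  75  70  68  70  70  67  45  44]
 [ 42  41  43  43  44  78 194 199 197 196 191 195 195 193 193 192 183 183 181 177 175  98  48  45]]
bow [[287.1, 162.6], [302.8, 163.3], [303.3, 161.1], [287.6, 160.4], [286.5, 155.1], [302.4, 155.8], [302.9, 153.6], [287.0, 152.9]]
sq [[293.6, 176.9], [297.9, 177.1], [298.4, 174.4], [294.2, 174.2], [293.3, 172.3], [297.6, 172.5], [298.2, 169.9], [293.9, 169.7]]
tip [[294.1, 177.3], [297.6, 177.5], [298.0, 175.4], [294.6, 175.2], [294.1, 176.6], [297.5, 176.8], [298.0, 174.6], [294.6, 174.5]]
```

```bash
python3 -c "
from h import *
units([.5577,.097,.175],np.pi-.055)
print(onz('top',[(250,190)],0),onz('side',[(369,196)],0))"
```

```text
t 5.85 pos [0.4277 0.3483 0.1199] ang 3.0063 j [ 0.62 -0.03  1.54  0.    1.64 -0.81] F [-0.2 -0.2 -1.6] units [-6.51 -9.26 -2.2 ] turn -0.92 or 71.08 -72.92
[[0.66925192 0.31551021 0.        ]] [[0.6714651  0.30982061 0.        ]]
```

Call:
apply_moves(
  deltas=[0,0,-1.5,0,-1,0,0,-3,-0.9,-1,-1,-1.4,-3,-0.9,-1,-2,-2.9,-3,-0.9,-1,-3,-4.3,-3,-0.9,-1,-4,-5.7,-3,-0.9,-1,-5,-7.1,-3,-0.9,-1,-6,-8.5,-3,-0.9,-1,-6.5,-9.25,-2.6,-0.9,-1,-6.5,-9.25,-2.2,-0.9,-1,-6.5,-9.25,-2.2,-0.9,-1,-6.5,-9.25,-2.2,-0.9,-1],
  grip_force=40,
)

```text
t: 7.05
eef_pos: [0.5571, 0.0984, 0.175]
tool_rot: [-0.001, 0.028, 1.0, 0.0]
ft_force: [-0.1, 0.4, -1.3]
finger_gap: 0.0169
grasp_force: 40.0
```

```bash
python3 - <<'E'
from h import *
np.set_printoptions(linewidth=250)
units([.5577,.097,.160],np.pi-.055)
from bench import ctrl
s=ctrl.observe();c=s['eef_pos'];q=s['tool_rot'];th=2*np.arctan2(q[2],q[1])-np.pi
a=eyes.camera('side');cv2.imwrite('pics/side4.png',a)
cv2.imwrite('pics/c7.png',crop(a,305,150,70,85,7))
for n,sx,sy,z0,z1 in(('bow',.052,.012,.004,.034),('sq',.0144,.0144,-.0525,-.0335),('tip',.0115,.0115,-.0555,-.0525)):
    print(n,proj('side',box(c[:2],th,sx,sy,z0+c[2],z1+c[2])).round(1).tolist())
print(s['finger_gap'],th,s['moment'])
print(a.max(2)[184:226,328:350])
E
```

```text
t 7.05 pos [0.5571 0.0984 0.175 ] ang 3.0859 j [ 0.11 -0.    1.41  0.    1.73 -1.4 ] F [-0.1  0.4 -1.3] units [-0.03 -0.06  0.6 ] turn -0.01 or 71.99 -72.01
bow [[329.9, 198.5], [347.9, 198.4], [347.8, 195.8], [329.9, 195.8], [329.8, 190.4], [348.0, 190.4], [348.0, 187.7], [329.8, 187.8]]
sq [[336.4, 213.3], [341.2, 213.3], [341.2, 210.1], [336.4, 210.1], [336.4, 208.5], [341.3, 208.5], [341.3, 205.3], [336.4, 205.3]]
tip [[336.9, 213.7], [340.7, 213.7], [340.7, 211.2], [336.9, 211.2], [336.9, 213.0], [340.8, 213.0], [340.7, 210.4], [336.9, 210.4]]
0.016895212983393092 -0.0556732339076742 [ 0.03583566 -0.11500397 -0.03484825]
[[ 29  31  50  48  49  89  95  62  57  56  56  55  55  56  51 124  72  56  56  58  55  55]
 [ 32  32  37  47  48  68  73  51  48  47  48  48  49  48  47  91  57  49  49  49  48  49]
 [ 32  29  31  34  36  35  36  35  35  35  34  34  35  34  35  34  36  38  35  35  36  35]
 [ 30  30  29  32  31  31  31  31  28  28  29  30  31  29  29  31  29  30  31  30  30  30]
 [ 41  41  41  41  39  41  39  39  40  38  40  40  40  41  39  40  40  40  40  40  40  40]
 [ 61  61  
[... 2656 characters left out ...]
2 205 148 109 106 106 106 134 151 152  77  43  41  43  43  39]
 [ 43  41  41  41 111 114 190 206 156 111 107 106 106 118 108 107  65  45  44  43  42  44]
 [ 44  43  42 112 209 198 193 205 177 163 162 163 112 111 107 107 168  87  44  43  42  43]
 [ 45  44 159 213 233 214 194 191 183 182 181 183 166 113 106 107 195 197 117  50  43  42]
 [ 41 156 224 235 236 231 159 138 136 136 138 136 139 110 106 105 193 225 212  76  43  43]
 [ 49 216 235 236 236 235 144 106 104 106 102 106 105 107 107 106 185 213 221 128  49  42]
 [ 78 228 233 234 235 238 150 106 105 103 104 106 105 105 106 107 136 186 169 164  61  42]
 [131 230 233 234 233 235 156 108 106 105 104 102 104 104 104 104 108 139 199 191  63  41]]
```

View pics/c7.png

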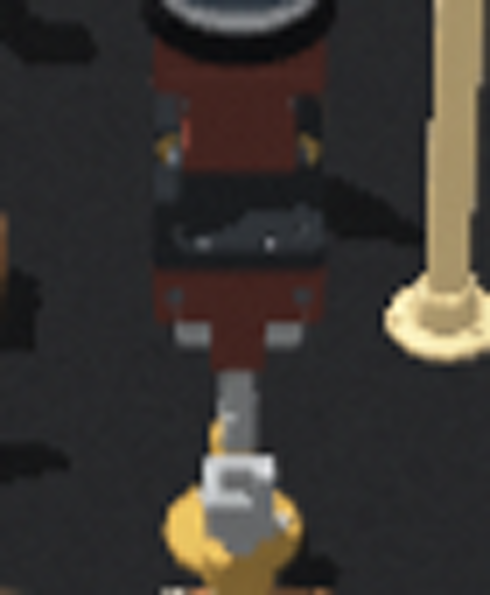

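Side view: the key tip is centred at column ~338.5 and the socket at ~338.55, so x is aligned. Row bias is +0.5 px, which puts socket y at about 0.0975. I descend in small steps and watch the force.

Call:
apply_moves(
  deltas=[0,-0.03,0.3,0,-1,0,-0.03,0.6,0,-1,0,-0.03,0.7,0,-1,0,-0.03,0.8,0,-1,0,-0.03,0.85,0,-1,0,-0.03,0.9,0,-1,0,-0.03,0.9,0,-1],
)

```text
t: 7.8
eef_pos: [0.5578, 0.0966, 0.153]
tool_rot: [-0.0, 0.028, 1.0, 0.0]
ft_force: [0.1, -0.1, -1.1]
finger_gap: 0.017
grasp_force: 40.0
```

Call:
apply_moves(
  deltas=[0,0,0.05,0,-1,0,0,0.1,0,-1,0,0,0.15,0,-1,0,0,0.15,0,-1],
)

```text
t: 8.2
eef_pos: [0.5576, 0.0967, 0.149]
tool_rot: [-0.0, 0.028, 1.0, -0.0]
ft_force: [-0.4, 0.7, -1.6]
finger_gap: 0.0173
grasp_force: 40.0
```

```bash
python3 -c "
from h import *
units([.5577,.097,.140],np.pi-.055)
from bench import ctrl
print(ctrl.observe()['moment'])"
```

```text
t 8.2 pos [0.5576 0.0967 0.149 ] ang 3.0848 j [ 0.11 -0.    1.46  0.    1.69 -1.4 ] F [-0.4  0.7 -1.6] units [-0.    0.01  0.36] turn -0.02 or 71.98 -72.02
[ 0.06604472 -0.11362431 -0.05885883]
```

Tip at ~0.0935 with no contact force, so it is probably entering the mouth. Continuing down.

Call:
apply_moves(
  deltas=[0,0,0.05,0,-1,0,0,0.1,0,-1,0,0,0.15,0,-1,0,0,0.15,0,-1],
)

```text
t: 8.6
eef_pos: [0.5576, 0.0967, 0.1453]
tool_rot: [-0.0, 0.028, 1.0, -0.0]
ft_force: [-0.6, 1.1, -0.6]
finger_gap: 0.017
grasp_force: 40.0
```

```bash
python3 -c "
from h import *
units([.5577,.097,.140],np.pi-.055)
from bench import ctrl
print(ctrl.observe()['moment'])"
```

```text
t 8.6 pos [0.5576 0.0967 0.1453] ang 3.0848 j [ 0.11 -0.    1.46  0.    1.68 -1.4 ] F [-0.6  1.1 -0.6] units [-0.    0.01  0.21] turn -0.02 or 71.98 -72.02
[ 0.09879865 -0.07006855  0.01278008]
```

Call:
apply_moves(
  deltas=[0,0,0.05,0,-1,0,0,0.1,0,-1,0,0,0.15,0,-1,0,0,0.15,0,-1],
)

```text
t: 9.0
eef_pos: [0.5578, 0.0967, 0.142]
tool_rot: [0.0, 0.028, 1.0, 0.0]
ft_force: [0.5, -0.8, -1.4]
finger_gap: 0.017
grasp_force: 40.0
```

Call:
apply_moves(
  deltas=[0,0,0.04,0,-1,0,0,0.08,0,-1,0,0,0.08,0,-1],
)

```text
t: 9.3
eef_pos: [0.5585, 0.0967, 0.1417]
tool_rot: [0.002, 0.028, 1.0, 0.0]
ft_force: [-0.7, -0.8, 6.7]
finger_gap: 0.017
grasp_force: 40.0
```

```bash
python3 - <<'E'
from h import *
np.set_printoptions(linewidth=250)
units([.5577,.097,.140],np.pi-.055)
from bench import ctrl
print(ctrl.observe()['moment'])
a=eyes.camera('side');print(a.max(2)[205:228,330:347])
E
```

```text
t 9.3 pos [0.5585 0.0967 0.1417] ang 3.0848 j [ 0.11 -0.    1.47 -0.    1.67 -1.4 ] F [-0.7 -0.8  6.7] units [0.03 0.01 0.07] turn -0.02 or 71.98 -72.02
[-0.01279554 -0.05350556 -0.04384929]
[[ 75  80  79  79  78  72  67  66  66  67  67  66  67  79  79  80  80]
 [ 72  96  98  96  97  83  68  66  67  66  67  66  66  91  98  99  99]
 [ 53  93 105 107 108  88  67  66  66  67  66  67  66  95 104 108 107]
 [ 43  60  68  69  70  66  67  67  66  66  66  66  66  73  73  75  76]
 [ 44  43  41  41  42  51  65  68  66  67  66  67  66  53  47  45  45]
 [ 43  42  41  41  42  85  70  66  66  67  66  65  68  48  41  41  41]
 [ 43  44  42  44  43 129 109  74  72  72  72  72  62  47  41  42  41]
 [ 43  43  42  43  44 186 170 129  98  96  94  82  52  42  41  41  43]
 [ 40  43  42  41  44 179 184 146 108 107 107  88  48  42  42  41  41]
 [ 43  43  43  43  43 175 216 163 109 108 106  88  50  42  43  42  40]
 [ 42  45  42  43 133 192 214 162 111 107 107 135 173 177  66  43  40]
 [ 43  41  43  42 186 200 196 159 111 106 106 150 207 211  76  42  42]
 [ 43  44  43  43 199 207 168 169 113 107 107 154 153 205  95  44  43]
 [ 42  43  42  43 190 205 148 169 148 110 106 123 109 204 103  45  41]
 [ 41  41 112 115 188 204 156 152 128 106 105 112 106 148  79  46  43]
 [ 41 112 209 197 193 204 178 174 113 106 106 110 105 109 166  89  44]
 [158 213 233 213 193 205 184 183 164 162 164 164 113 108 196 197 118]
 [224 235 235 230 158 148 137 137 136 137 139 138 109 106 193 223 211]
 [234 236 236 235 144 105 105 103 104 105 104 105 107 107 185 212 221]
 [233 234 235 239 152 106 105 105 104 105 104 105 106 106 135 185 168]
 [233 234 233 235 156 107 106 105 102 104 104 104 104 106 107 139 198]
 [233 234 233 232 176 133 106 106 105 106 103 105 104 104 113 117 164]
 [233 233 233 232 224 215 168 109 106 106 106 102 118 119 119 122 121]]
```

Contact at TCP z 0.1417 with 8 N purely vertical, and the tip is ~13–15 mm below the head top. With no lateral load, this is the socket floor. I press lightly once more to confirm it is home.

Call:
apply_moves(
  deltas=[0,0,0.02,0,-1,0,0,0.04,0,-1,0,0,0.04,0,-1],
  grip_force=55,
)

```text
t: 9.65
eef_pos: [0.5588, 0.0967, 0.1416]
tool_rot: [0.002, 0.028, 1.0, 0.0]
ft_force: [-1.5, -0.8, 9.0]
finger_gap: 0.0164
grasp_force: 55.0
```

```bash
cat >> h.py <<'E'
def st():
    from bench import ctrl
    A=[]
    for i in range(3):
        if i: eyes.camera('side')
        s=ctrl.observe();A.append(np.r_[s['ft_force'],s['moment'],s['joint_torque'][5],s['joint_pos'][5]])
    units([.5577,.097,.14],np.pi-.055);print('avg F,M,tau6,j6',np.mean(A,0).round(3),'Mz',[round(a[5],3) for a in A],s['finger_gap'])
E
python3 -c "
from h import *
st()"
```

```text
t 9.75 pos [0.5588 0.0967 0.1416] ang 3.0847 j [ 0.11 -0.    1.47 -0.    1.67 -1.4 ] F [-0.7 -0.2  8.4] units [0.05 0.01 0.07] turn -0.02 or 71.98 -72.02
avg F,M,tau6,j6 [-6.860e-01 -2.750e-01  8.763e+00 -6.400e-02  1.700e-02 -2.600e-02
  3.000e-03 -1.403e+00] Mz [np.float64(-0.031), np.float64(-0.01), np.float64(-0.038)] 0.01652231799208447
```

Rigid floor contact confirmed (10 N, no further sinking). Now I turn clockwise, following down with the thread.

Call:
apply_moves(
  deltas=[0,0,0,0.5,-1,0,0,0.01,1,-1,0,0,0.02,1.5,-1,0,0,0.03,2,-1,0,0,0.03,2,-1],
)

```text
t: 10.25
eef_pos: [0.5586, 0.0968, 0.1408]
tool_rot: [0.002, 0.116, 0.993, 0.0]
ft_force: [-1.3, 0.2, 9.1]
finger_gap: 0.0162
grasp_force: 55.0
```

```bash
python3 -c "
from h import *
st()"
```

```text
t 10.35 pos [0.5587 0.0968 0.1408] ang 2.9103 j [ 0.11 -0.    1.47 -0.    1.67 -1.23] F [-0.8  0.6  9.6] units [0.04 0.   0.03] turn -2.02 or 69.98 -74.02
avg F,M,tau6,j6 [-1.184e+00  3.230e-01  8.987e+00  8.000e-03  6.200e-02  3.400e-02
  2.020e-01 -1.227e+00] Mz [np.float64(0.012), np.float64(0.023), np.float64(0.066)] 0.01642591959814446
```

Call:
apply_moves(
  deltas=[0,0,0.01,0.5,-1,0,0,0.02,1,-1,0,0,0.03,1.5,-1,0,0,0.04,2,-1,0,0,0.04,2,-1],
)

```text
t: 10.85
eef_pos: [0.5586, 0.0967, 0.1398]
tool_rot: [0.002, 0.202, 0.979, 0.001]
ft_force: [-0.9, 0.4, 9.0]
finger_gap: 0.0162
grasp_force: 55.0
```

```bash
python3 -c "
from h import *
st()"
```

```text
t 10.95 pos [0.5586 0.0967 0.1397] ang 2.7357 j [ 0.11 -0.    1.47 -0.    1.67 -1.05] F [-1.9  0.4  8.5] units [ 0.04 -0.   -0.01] turn -4.02 or 67.98 -76.02
avg F,M,tau6,j6 [-1.437  0.136  8.46  -0.081  0.136  0.043  0.202 -1.053] Mz [np.float64(0.062), np.float64(0.065), np.float64(0.003)] 0.01635981672336865
```

Still free: torque is steady and the descent matches 6 mm/rad. From here I take small steps and check the torque after each.

Call:
apply_moves(
  deltas=[0,0,0.006,0.3,-1,0,0,0.012,0.6,-1,0,0,0.012,0.6,-1],
)

```text
t: 11.25
eef_pos: [0.5586, 0.0967, 0.1395]
tool_rot: [0.002, 0.227, 0.974, 0.001]
ft_force: [-2.1, -1.3, 9.3]
finger_gap: 0.0166
grasp_force: 55.0
```

```bash
python3 -c "
from h import *
st()"
```

```text
t 11.35 pos [0.5586 0.0967 0.1394] ang 2.6834 j [ 0.11 -0.    1.47 -0.    1.67 -1.  ] F [-1.9  0.2  8.1] units [ 0.04 -0.01 -0.02] turn -4.62 or 67.38 -76.62
avg F,M,tau6,j6 [-1.791 -0.294  8.512 -0.087  0.153  0.037  0.139 -1.001] Mz [np.float64(0.03), np.float64(0.06), np.float64(0.019)] 0.01649252593598486
```

Call:
apply_moves(
  deltas=[0,0,0.006,0.3,-1,0,0,0.012,0.6,-1,0,0,0.012,0.6,-1],
)

```text
t: 11.65
eef_pos: [0.5586, 0.0967, 0.1391]
tool_rot: [0.002, 0.253, 0.968, 0.001]
ft_force: [-0.6, -0.1, 8.1]
finger_gap: 0.0165
grasp_force: 55.0
```

```bash
python3 -c "
from h import *
st()"
```

```text
t 11.75 pos [0.5586 0.0967 0.1391] ang 2.631 j [ 0.11 -0.    1.47 -0.    1.67 -0.95] F [-2.4 -0.5  8.3] units [ 0.04 -0.01 -0.03] turn -5.22 or 66.78 -77.22
avg F,M,tau6,j6 [-1.135 -0.201  8.335 -0.077  0.15   0.013  0.139 -0.948] Mz [np.float64(0.019), np.float64(0.044), np.float64(-0.025)] 0.016408280651659463
```

Call:
apply_moves(
  deltas=[0,0,0.006,0.3,-1,0,0,0.012,0.6,-1,0,0,0.012,0.6,-1],
)

```text
t: 12.05
eef_pos: [0.5586, 0.0967, 0.1388]
tool_rot: [0.002, 0.278, 0.961, 0.001]
ft_force: [-1.0, -1.3, 8.5]
finger_gap: 0.0162
grasp_force: 55.0
```

```bash
python3 -c "
from h import *
st()"
```

```text
t 12.15 pos [0.5586 0.0967 0.1388] ang 2.5787 j [ 0.11 -0.    1.47 -0.    1.67 -0.9 ] F [-1.1 -0.3  8.4] units [ 0.04 -0.01 -0.05] turn -5.82 or 66.18 -77.82
avg F,M,tau6,j6 [-1.271 -0.636  8.483 -0.103  0.209  0.036  0.139 -0.896] Mz [np.float64(0.04), np.float64(0.044), np.float64(0.024)] 0.01646670665664391
```

Call:
apply_moves(
  deltas=[0,0,0.006,0.3,-1,0,0,0.012,0.6,-1,0,0,0.012,0.6,-1],
)

```text
t: 12.45
eef_pos: [0.5586, 0.0967, 0.1385]
tool_rot: [0.002, 0.303, 0.953, 0.001]
ft_force: [-0.9, -0.7, 9.0]
finger_gap: 0.0164
grasp_force: 55.0
```

```bash
python3 -c "
from h import *
st()"
```

```text
t 12.55 pos [0.5586 0.0967 0.1385] ang 2.5264 j [ 0.11 -0.    1.48 -0.    1.66 -0.84] F [-1.  -1.   9.2] units [ 0.03 -0.01 -0.06] turn -6.42 or 65.58 -78.42
avg F,M,tau6,j6 [-7.82e-01 -7.20e-01  8.91e+00 -1.13e-01  1.77e-01  7.00e-03  1.39e-01
 -8.44e-01] Mz [np.float64(0.015), np.float64(0.001), np.float64(0.007)] 0.016201377702055746
```

Call:
apply_moves(
  deltas=[0,0,0.006,0.3,-1,0,0,0.012,0.6,-1,0,0,0.012,0.6,-1],
)

```text
t: 12.85
eef_pos: [0.5585, 0.0967, 0.1382]
tool_rot: [0.002, 0.328, 0.945, 0.001]
ft_force: [-1.6, -0.7, 8.1]
finger_gap: 0.016
grasp_force: 55.0
```

```bash
python3 -c "
from h import *
st()"
```

```text
t 12.95 pos [0.5585 0.0967 0.1382] ang 2.474 j [ 0.11 -0.    1.48 -0.    1.66 -0.79] F [-1.  -0.3  8.8] units [ 0.03 -0.01 -0.07] turn -7.02 or 64.98 -79.02
avg F,M,tau6,j6 [-0.965 -0.252  8.76  -0.099  0.223  0.083  0.139 -0.791] Mz [np.float64(0.082), np.float64(0.108), np.float64(0.059)] 0.016433391443354033
```

Call:
apply_moves(
  deltas=[0,0,0.004,0.2,-1,0,0,0.008,0.4,-1,0,0,0.008,0.4,-1],
)

```text
t: 13.25
eef_pos: [0.5585, 0.0967, 0.138]
tool_rot: [0.002, 0.344, 0.939, 0.001]
ft_force: [-2.5, -0.3, 8.6]
finger_gap: 0.0167
grasp_force: 55.0
```

```bash
python3 -c "
from h import *
st()"
```

```text
t 13.35 pos [0.5585 0.0967 0.138 ] ang 2.4391 j [ 0.11 -0.    1.48 -0.    1.66 -0.76] F [-1.2 -0.5  8.9] units [ 0.03 -0.01 -0.08] turn -7.42 or 64.58 -79.42
avg F,M,tau6,j6 [-1.773 -0.441  8.651 -0.064  0.21   0.052  0.109 -0.757] Mz [np.float64(0.1), np.float64(0.04), np.float64(0.015)] 0.01637955562414334
```

Call:
apply_moves(
  deltas=[0,0,0.005,0.25,-1,0,0,0.01,0.5,-1,0,0,0.01,0.5,-1],
)

```text
t: 13.65
eef_pos: [0.5585, 0.0967, 0.1377]
tool_rot: [0.002, 0.365, 0.931, 0.001]
ft_force: [-1.9, -0.8, 8.1]
finger_gap: 0.0163
grasp_force: 55.0
```

```bash
python3 -c "
from h import *
st()"
```

```text
t 13.75 pos [0.5585 0.0967 0.1377] ang 2.3954 j [ 0.11 -0.    1.48 -0.    1.66 -0.71] F [-1.5 -0.   9. ] units [ 0.03 -0.01 -0.09] turn -7.92 or 64.08 -79.92
avg F,M,tau6,j6 [-1.805 -0.464  8.323 -0.098  0.252  0.042  0.124 -0.713] Mz [np.float64(0.053), np.float64(0.035), np.float64(0.038)] 0.016480054776348507
```

Call:
apply_moves(
  deltas=[0,0,0.005,0.25,-1,0,0,0.01,0.5,-1,0,0,0.01,0.5,-1],
)

```text
t: 14.05
eef_pos: [0.5585, 0.0967, 0.1375]
tool_rot: [0.002, 0.385, 0.923, 0.001]
ft_force: [-1.3, -0.4, 9.0]
finger_gap: 0.0164
grasp_force: 55.0
```

```bash
python3 -c "
from h import *
st()"
```

```text
t 14.15 pos [0.5585 0.0967 0.1375] ang 2.3518 j [ 0.11 -0.    1.48 -0.    1.66 -0.67] F [-1.3 -0.9  8.3] units [ 0.03 -0.01 -0.1 ] turn -8.42 or 63.58 -80.42
avg F,M,tau6,j6 [-1.586 -0.694  8.587 -0.115  0.219  0.075  0.124 -0.669] Mz [np.float64(0.092), np.float64(0.052), np.float64(0.08)] 0.01677820038137789
```

Call:
apply_moves(
  deltas=[0,0,0.005,0.25,-1,0,0,0.01,0.5,-1,0,0,0.01,0.5,-1],
)

```text
t: 14.45
eef_pos: [0.5584, 0.0968, 0.1373]
tool_rot: [0.002, 0.405, 0.914, 0.001]
ft_force: [-2.8, 0.1, 9.1]
finger_gap: 0.0167
grasp_force: 55.0
```

```bash
python3 -c "
from h import *
st()"
```

```text
t 14.55 pos [0.5585 0.0968 0.1373] ang 2.3083 j [ 0.11 -0.    1.48 -0.    1.66 -0.63] F [-1.7 -0.7  9.4] units [ 0.03 -0.02 -0.11] turn -8.92 or 63.08 -80.92
avg F,M,tau6,j6 [-2.116 -0.421  9.152 -0.092  0.267  0.05   0.15  -0.626] Mz [np.float64(0.049), np.float64(0.047), np.float64(0.054)] 0.016299911896224012
```

tau6 has risen for the same step size, so this looks like first contact. Smaller steps from here.

Call:
apply_moves(
  deltas=[0,0,0,0.15,-1,0,0,0.005,0.3,-1,0,0,0.005,0.3,-1],
)

```text
t: 14.85
eef_pos: [0.5584, 0.0968, 0.1373]
tool_rot: [0.002, 0.417, 0.909, 0.001]
ft_force: [-2.4, -1.7, 9.1]
finger_gap: 0.0166
grasp_force: 55.0
```

```bash
python3 -c "
from h import *
st()"
```

```text
t 14.95 pos [0.5585 0.0968 0.1373] ang 2.2821 j [ 0.11 -0.    1.48 -0.    1.66 -0.6 ] F [-1.7  0.3  9.6] units [ 0.03 -0.02 -0.11] turn -9.22 or 62.78 -81.22
avg F,M,tau6,j6 [-1.894 -1.061  9.195 -0.1    0.379  0.101  0.136 -0.6  ] Mz [np.float64(0.121), np.float64(0.132), np.float64(0.049)] 0.016058797611601783
```

Call:
apply_moves(
  deltas=[0,0,0,0.15,-1,0,0,0,0.3,-1,0,0,0,0.3,-1],
)

```text
t: 15.25
eef_pos: [0.5584, 0.0968, 0.1373]
tool_rot: [0.002, 0.429, 0.903, 0.001]
ft_force: [-2.4, 0.0, 9.1]
finger_gap: 0.0165
grasp_force: 55.0
```

```bash
python3 -c "
from h import *
st();st()"
```

```text
t 15.35 pos [0.5584 0.0967 0.1373] ang 2.2559 j [ 0.11 -0.    1.48 -0.    1.66 -0.57] F [-2.3 -0.4  9.3] units [ 0.02 -0.01 -0.11] turn -9.52 or 62.48 -81.52
avg F,M,tau6,j6 [-2.586 -0.19   9.206 -0.142  0.417  0.095  0.137 -0.573] Mz [np.float64(0.097), np.float64(0.075), np.float64(0.112)] 0.016450767476226806
t 15.45 pos [0.5584 0.0967 0.1373] ang 2.256 j [ 0.11 -0.    1.48 -0.    1.66 -0.57] F [-3.2 -0.5  9.5] units [ 0.02 -0.01 -0.11] turn -9.52 or 62.48 -81.52
avg F,M,tau6,j6 [-2.957 -0.13   9.281 -0.126  0.432  0.109  0.086 -0.574] Mz [np.float64(0.112), np.float64(0.099), np.float64(0.116)] 0.016542335202669116
```

```bash
sed -i "s/s\['finger_gap'\])$/s['finger_gap'],'z',s['eef_pos'][2].round(5))/" h.py; python3 -c "
from h import *
st()"
```

```text
t 15.55 pos [0.5584 0.0967 0.1373] ang 2.2559 j [ 0.11 -0.    1.48 -0.    1.66 -0.57] F [-3.3 -0.4  9.9] units [ 0.02 -0.01 -0.11] turn -9.52 or 62.48 -81.52
avg F,M,tau6,j6 [-3.033 -0.064  9.742 -0.128  0.413  0.099  0.082 -0.574] Mz [np.float64(0.116), np.float64(0.135), np.float64(0.046)] 0.01663113217109546 z 0.13729
```

Call:
apply_moves(
  deltas=[0,0,0,0.15,-1,0,0,0,0.3,-1,0,0,0,0.3,-1],
  grip_force=60,
)

```text
t: 15.85
eef_pos: [0.5583, 0.0968, 0.1373]
tool_rot: [0.001, 0.44, 0.898, 0.001]
ft_force: [-2.3, -0.2, 9.6]
finger_gap: 0.0162
grasp_force: 60.0
```

```bash
python3 -c "
from h import *
st()"
```

```text
t 15.95 pos [0.5583 0.0967 0.1373] ang 2.2298 j [ 0.11 -0.    1.48 -0.    1.66 -0.55] F [-2.7 -0.5  9.7] units [ 0.02 -0.01 -0.11] turn -9.82 or 62.18 -81.82
avg F,M,tau6,j6 [-2.742 -0.627  9.477 -0.087  0.48   0.117  0.157 -0.547] Mz [np.float64(0.126), np.float64(0.081), np.float64(0.143)] 0.01645688918102153 z 0.13728
```

Torque is rising gently (grip estimate ~12 N), with some windup in the pads. I continue toward Mz ≈ 0.20, which is ~25 N.

Call:
apply_moves(
  deltas=[0,0,0,0.2,-1,0,0,0,0.4,-1,0,0,0,0.4,-1],
)

```text
t: 16.25
eef_pos: [0.5583, 0.0968, 0.1373]
tool_rot: [0.001, 0.456, 0.89, 0.001]
ft_force: [-2.9, -1.4, 9.5]
finger_gap: 0.0163
grasp_force: 60.0
```

```bash
sed -i 's/range(3)/range(6)/' h.py; python3 -c "
from h import *
st()"
```

```text
t 16.5 pos [0.5583 0.0967 0.1373] ang 2.195 j [ 0.11 -0.    1.48 -0.    1.66 -0.51] F [-1.9 -0.7  9.8] units [ 0.02 -0.01 -0.11] turn -10.22 or 61.78 -82.22
avg F,M,tau6,j6 [-2.511 -0.632  9.59  -0.115  0.466  0.137  0.18  -0.513] Mz [np.float64(0.162), np.float64(0.134), np.float64(0.169), np.float64(0.126), np.float64(0.106), np.float64(0.123)] 0.01596313587769337 z 0.13727
```

Call:
apply_moves(
  deltas=[0,0,0,0.25,-1,0,0,0,0.5,-1,0,0,0,0.5,-1],
)

```text
t: 16.8
eef_pos: [0.5583, 0.0968, 0.1373]
tool_rot: [0.001, 0.475, 0.88, 0.001]
ft_force: [-2.6, -0.5, 9.2]
finger_gap: 0.0168
grasp_force: 60.0
```

```bash
python3 -c "
from h import *
st()"
```

```text
t 17.05 pos [0.5583 0.0968 0.1372] ang 2.1515 j [ 0.11 -0.    1.48 -0.    1.66 -0.47] F [-2.9  0.5  9.7] units [ 0.02 -0.01 -0.11] turn -10.72 or 61.28 -82.72
avg F,M,tau6,j6 [-2.618 -0.498  9.037 -0.122  0.48   0.223  0.251 -0.469] Mz [np.float64(0.25), np.float64(0.238), np.float64(0.22), np.float64(0.193), np.float64(0.249), np.float64(0.185)] 0.016101088346604293 z 0.13723
```

Mz is ~0.22, so about 30 N of grip, well below crushing. I relieve the downward push, then let go slowly.

Call:
apply_moves(
  deltas=[0,0,-0.04,0,-1,0,0,-0.07,0,-1,0,0,-0.07,0,-1],
)

```text
t: 17.35
eef_pos: [0.5581, 0.0968, 0.1373]
tool_rot: [0.001, 0.475, 0.88, 0.0]
ft_force: [-1.5, -0.2, 6.5]
finger_gap: 0.0164
grasp_force: 60.0
```

```bash
python3 -c "
from h import *
st()"
```

```text
t 17.6 pos [0.5581 0.0968 0.1373] ang 2.1513 j [ 0.11 -0.    1.48  0.    1.66 -0.47] F [-2.2 -0.3  6.4] units [ 0.02 -0.01 -0.11] turn -10.72 or 61.28 -82.72
avg F,M,tau6,j6 [-1.678e+00  4.800e-02  6.202e+00  6.000e-03  1.630e-01  2.140e-01
  2.020e-01 -4.690e-01] Mz [np.float64(0.19), np.float64(0.235), np.float64(0.198), np.float64(0.276), np.float64(0.195), np.float64(0.192)] 0.01589152731981975 z 0.13731
```

Call:
apply_moves(
  deltas=[0,0,-0.06,0,-1,0,0,-0.1,0,-1,0,0,-0.1,0,-1,0,0,-0.1,0,-0.6,0,0,-0.1,0,-0.4,0,0,-0.1,0,-0.1,0,0,-0.1,0,0.3,0,0,-0.1,0,0.3,0,0,-0.1,0,0.3,0,0,-0.1,0,0.3],
)

```text
t: 18.6
eef_pos: [0.5578, 0.0966, 0.1389]
tool_rot: [0.0, 0.475, 0.88, 0.0]
ft_force: [-0.5, 0.2, -0.5]
finger_gap: 0.0567
grasp_force: 0.0
```

Call:
apply_moves(
  deltas=[0,0,-0.5,0,0.5,0,0,-1.2,0,0.5,0,0,-2,0,0.5,0,0,-3,0,0.5,0,0,-4,0,0.5,0,0,-4,0,0.5],
)

```text
t: 19.2
eef_pos: [0.559, 0.0968, 0.2442]
tool_rot: [0.003, 0.475, 0.88, 0.002]
ft_force: [-0.3, -0.3, -0.7]
finger_gap: 0.0657
grasp_force: 0.0
```

```bash
python3 - <<'E'
from h import *
units([.5,.1,.2],0)
a=eyes.camera('side');b=eyes.camera('top');cv2.imwrite('pics/side5.png',a);cv2.imwrite('pics/top5.png',b)
cv2.imwrite('pics/c8.png',np.hstack([crop(a,300,150,80,100,5),crop(b,275,175,80,100,5)]))
E
```

```text
t 19.2 pos [0.559  0.0968 0.2442] ang 2.1511 j [ 0.11  0.    1.29  0.    1.85 -0.47] F [-0.3 -0.3 -0.7] units [ 1.41 -1.92  1.75] turn 24.65 or 96.65 -47.35
```

View pics/c8.png

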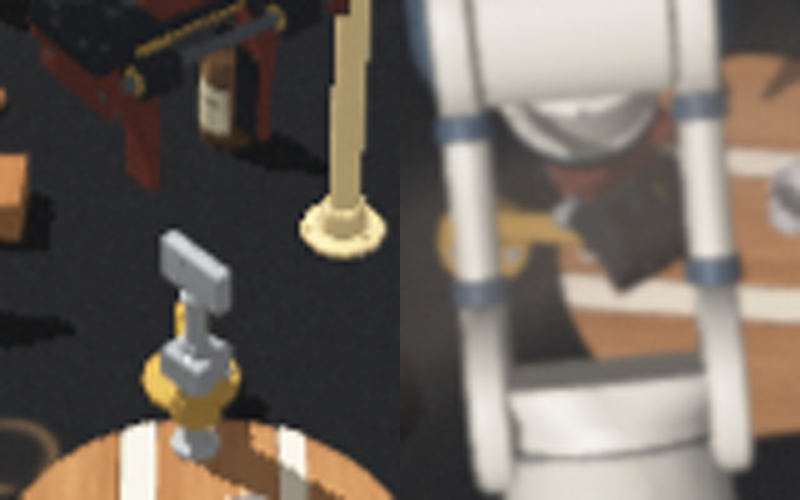

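The last picture shows the key standing upright in the screw (bow at (338,204), square end in the head at (339,222)). The foot is down on the board at (338,238), the gripper is clear, and the visible bystanders have not moved. Handing in.

```bash
python3 -c "
from bench import ticket
print(ticket.hand_in())"
```

```text
the job is handed in; nothing more can be done
None
```

I set the square key fully home in the clamp's screw, turned it clockwise to a grip of about 30 N on the board (estimated from torque, not measured after release), left it standing there, and handed the job in at 19 s; no verdict came back.

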